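Try the cooler's drain caps on the thread gauge

ROBOT

A 7-joint arm with a two-finger parallel gripper is mounted at the origin on the work surface. World frame = base frame: x ahead of the robot, y to its left, z up, the work surface at z = 0. Lengths are in m, angles in degrees, forces in N, time in s.
With the tool pointing down it reaches from about 0.4 to 0.85 m from the base axis. Payload 6.9 kg.
Tool frame: the origin (TCP) lies at the very end of the fingers, on their centre line; the grasp point (between the pads) lies 19 mm behind it; z points along the fingers, x is the direction in which the jaws open and shut, and the axes are right-handed (so a half turn about z gives the same grasp; the last joint's range is limited). The gripper opens to 85 mm and grips with 20 to 120 N. Pads are 22 mm wide; open, the fingers measure 114 mm over their backs; the gripper's body (76 mm by 85 mm) begins 54 mm behind the grasp point. The pads swing forward as they close: fully open they stand 13 mm farther back than shut.
Start: joints at [70.56, 29.078, -13.613, 85.955, 7.202, 65.827, -8.869], TCP at [0.269, -0.564, 0.231] pointing down, gripper open.
Joint ranges: [-176.47, 176.47], [-13.61, 117.27], [-81.72, 77.17], [0.22, 143.17], [-87.28, 267.28], [10, 112.55], [-165.47, 165.47]. Speed limits (degrees/s): [136.94, 136.94, 180, 180, 180, 180, 180].

INTERFACE

Orientations are given as a 3x3 rotation matrix whose columns are the frame's x, y, z axes.
In Python, from plant import arm gives the robot as it stands. The module is installed in compiled form; this text tells all that it offers.
- The arm moves only by the tool drive_tool, never from a script. Its argument "motion" is one flat list of numbers, 7 for each row, row after row: the shift along the tool's x, y, z in mm, then the turn, a rotation vector about the tool's x, y, z in rad, then the opening in per cent of the stroke, from 0 (shut) to 100 (fully open). In form: [dx, dy, dz, wx, wy, wz, hand, dx, dy, dz, wx, wy, wz, hand, ...]. A call has 1 to 10 rows; each row is the pose to reach, as a shift and turn from the pose commanded when the call began, along the tool's axes at that moment; what a row does not reach only later rows make up. A row lasts 1/12 s, in which the tool goes at most 41.7 mm and 7.16 degrees, less where a joint would pass 70% of its speed; a pose out of reach is approached as far as the arm can. A call with a gripper value outside its range is refused whole. The fingers move at their own pace and stop on an object; the grip force is fixed at half the most. Time passes only in rows, so rows that repeat a pose let the fingers close. It gives the time, the measured TCP pose, the force and the opening at its end, in the units of the state.
- arm.observe(): the state, without advancing time (a new reading comes with each control period).
- arm.grab_frame(name): name is "scene" or "side" or "wrist"; returns (picture, depth): 420x560x3 uint8, red, green, blue; 420x560 float32, m along the optical axis (not along the pixel's ray), 0 where there is no reading.
- arm.camera_model(name): a dict with "fx", "fy", "cx", "cy" (pixels), "k1" (the pictures are not rectified: a ray, as slopes to the right and down, at radius r is drawn at 1 + k1 r^2 times it, then the intrinsics apply), "origin" and "attitude" of the camera in the world. Camera axes: x right, y down, z forward; pixel columns grow to the right and rows downward; lengths in m; the calibration is good to about 2 mm. A picture is of the moment at which its call begins: read the wrist's pose just before it. camera_model takes no time and is no camera call; for the wrist camera it gives the pose at the moment of the call.
- arm.hand_in(): hands the job in, once; it reports no verdict.
The state is a dict: "time": time; "joint_pos": joint angles; "joint_vel": joint speeds; "joint_efforts": joint torques, N m; "ee_pos": TCP position; "tcp_rot": TCP orientation; "ft_force": force on the tool from outside, world axes, zero at the start; "wrist_torque": the same for the moment, N m; "finger_gap": finger opening in m.
Only numpy, scipy, OpenCV 4.12 (cv2) and the standard library are available. Lean on these libraries where they do the work, as an engineer would, in place of code of your own. Each camera call takes 0.05 s, during which the arm holds its last target.

TASK

One of the two drain caps screws fully home on the thread gauge, down flush on its shoulder; the other stops short and no look tells them apart. Find by feel which is which, never forcing a cap against its stop, then leave the good one screwed fully home on the gauge and the other set down upright, gently, in the olive dish, the other things on the cart staying where they are.

Things in the scene. Friction and masses are not known exactly. Their poses are not given: they have to be found in the camera images.
- cap_a_grip (a point): Black plastic screw cap of a cooler drain standing on its rim: round skirt 50 mm across and 30.5 mm high, open below; on its flat top an upright bar grip 40 mm long (along the cap's x), 12 mm thick (along its y), 30 mm high; 60.5 mm tall in all, about 60 g. This point: on the bar grip, 52 mm above the rim; z up.
- cap_b_grip (a point): The same point of the second cap, which looks exactly like the first: all sizes and axes are the same. Which of the two fits can only be found by trying.
- cap_a_rim (a point): Centre of the rim (underside) of the first cap, same axes. Hidden inside the skirt of each cap are two opposite thread pins in line with the bar grip, their centres 9 mm above the rim; so a cap turned by half a turn is the same.
- cap_b_rim (a point): Centre of the rim (underside) of the second cap, same axes.
- gauge: Steel thread gauge fixed to the cart, origin at the centre of its underside, z up: base plate 130 mm (along x) x 80 mm (along y) x 12 mm, on it a round shoulder 54 mm across with its top 20 mm above the cart, and from that an upright threaded stub 25 mm high, core 21 mm with a tapered tip, 34 mm across the thread.
- gauge_tip (a point): Centre of the stub's tip, 45 mm above the cart; axes as the gauge's. A level cap with its bar 15 degrees (5 to 40 will do) anticlockwise, seen from above, from the gauge's x axis (or half a turn from that) goes straight down over the stub until its pins rest on the thread: rim 7 mm above the shoulder at 15 degrees. Sideways play about 1 mm.
- gauge_thread (a point): On the axis, half-way up the thread. Right-handed two-start thread, lead 36 mm a turn (clockwise from above: 1 mm down per 10 degrees). From entry at 15 degrees, pressed down lightly (2 to 8 N), the good cap comes flush after 72 degrees and meets a stiffly sprung stop at 80; the bad cap meets the stop at about 40 degrees, its rim 3 mm above the shoulder.
- gauge_shoulder (a point): Centre of the shoulder's flat top. A cap turns with under 0.1 N m; at the stop the resisting moment climbs by 0.035 N m per degree: stop turning at about 0.2 N m. The force between cap and gauge must stay under 40 N. To take a cap off, turn it back anticlockwise by the same angle, rising as the thread does (1 mm per 10 degrees), then lift.
- dish: Empty white ceramic olive dish, round, 136 mm across the rim, 32 mm high, flat floor 80 mm across and 6 mm thick; origin at the centre of its underside, z up. 0.45 kg, loose.
- holder_a: Stainless skewer holder, a cup 76 mm across and 100 mm high with skewers standing in it up to 230 mm; origin at the centre of its underside. To be left alone.
- holder_b: The second such skewer holder. To be left alone.
- spatula: Dark silicone spatula 270 mm long lying on the cart near the robot, along its own x axis. To be left alone.
- jar: Small closed glass jar, 64 mm across, 85 mm high; origin at the centre of its underside. To be left alone.
- shaker: Small steel salt shaker, 36 mm across, 66 mm high; origin at the centre of its underside. To be left alone.
- mug: White mug, 76 mm across, 85 mm high; origin at the centre of its underside. To be left alone.
- trivet: Flat cork ring 110 mm across, 10 mm thick; origin at the centre of its underside. To be left alone.
Things that resemble listed ones, but are neither listed nor needed, are in the scene too. Leave any orange look-alike of the part that bears cap_b_grip alone. There is more than one size of the dish; the one meant has the size given above.

How it is judged:
By the outcome, as a careful person would: the job done as asked, in the order asked, and still so for the second after the job is handed in, with the robot touching nothing.
It also fails if it takes over 72 s, if anything falls off the work surface, if the arm or the gripper's body presses on something with over 40 N, if the wrist force passes 120 N, or if a joint passes its speed limit or range.

## Working session

There is one attempt and no reset: what is moved stays moved. The work goes in short steps, Python scripts to look and compute and a tool call to move; the robot and the scene stay as the last step left them, time stands still between calls to the robot, and variables do not carry over. Pictures are saved under pics/ and viewed, and the job is handed in when it is done.

Besides the shell and the picture viewer there is one more tool, called after "Call:" by a JSON object that holds its "op" and its "data". drive_tool: Moves the arm, as the interface text tells. Its arguments: {"type":"object","properties":{"motion":{"type":"array"}},"required":["motion"]}

```bash
mkdir -p pics; cat > h.py <<'E'
import numpy as np,cv2
from plant import arm
def grab(n,save):
    m=arm.camera_model(n); p,d=arm.grab_frame(n)
    cv2.imwrite(f'pics/{save}.png',p[:,:,::-1]); np.savez(f'pics/{save}.npz',p=p,d=d,**{k:np.array(v) for k,v in m.items()})
    return p,d,m
def load(s): 
    z=np.load(f'pics/{s}.npz'); return z['p'],z['d'],z
def cloud(d,m):
    H,W=d.shape; u,v=np.meshgrid(np.arange(W),np.arange(H))
    K=np.array([[m['fx'],0,m['cx']],[0,m['fy'],m['cy']],[0,0,1]],float)
    pts=cv2.undistortPoints(np.stack([u,v],-1).reshape(-1,1,2).astype(float),K,np.array([float(m['k1']),0,0,0,0])).reshape(H,W,2)
    c=np.dstack([pts*d[...,None],d]); w=c@np.array(m['attitude']).T+np.array(m['origin']); w[d==0]=np.nan
    return w
def st():
    s=arm.observe(); np.set_printoptions(precision=4,suppress=True)
    for k in ('time','joint_pos','ee_pos','tcp_rot','ft_force','wrist_torque','finger_gap'): print(k,np.array(s[k]).tolist() if k!='tcp_rot' else np.round(s[k],4).tolist())
    return s
E
python3 - <<'E'
from h import *
st()
for n in('scene','side'):
    p,d,m=grab(n,n+'0'); print(n,m)
E
```

```text
time 0.0
joint_pos [70.5602711834541, 29.12399233566761, -13.611958971609328, 86.00858513386927, 7.202288178682182, 65.82827661475184, -8.867755091132008]
ee_pos [0.2686482962956033, -0.5637514376329621, 0.2304488813573299]
tcp_rot [[0.4303, -0.9027, -0.0008], [-0.9027, -0.4303, 0.0016], [-0.0018, 0.0, -1.0]]
ft_force [0.11502196102624723, -0.6294477679552049, 0.2806290374273392]
wrist_torque [-0.02252467712061645, 0.01588411612740604, -0.004089777460575997]
finger_gap 0.08519687367629496
scene {'fx': 427.8022519901981, 'fy': 427.8022519901981, 'cx': 285.82701702646176, 'cy': 210.0908500527157, 'k1': -0.05267068940666106, 'origin': array([1.009 , 0.6927, 1.1357]), 'attitude': array([[-0.8058,  0.4782, -0.3494],
       [ 0.592 ,  0.6352, -0.496 ],
       [-0.0152, -0.6065, -0.7949]])}
side {'fx': 507.82310206713635, 'fy': 507.82310206713635, 'cx': 278.64711948009705, 'cy': 211.25774539729534, 'k1': -0.11669674292764731, 'origin': array([0.0315, 0.9857, 0.8472]), 'attitude': array([[-0.8988, -0.2539,  0.3573],
       [-0.4384,  0.5208, -0.7325],
       [-0.0001, -0.815 , -0.5794]])}
```

View pics/scene0.png

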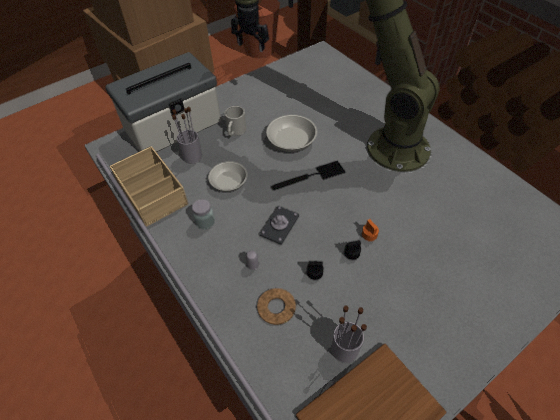

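View pics/side0.png

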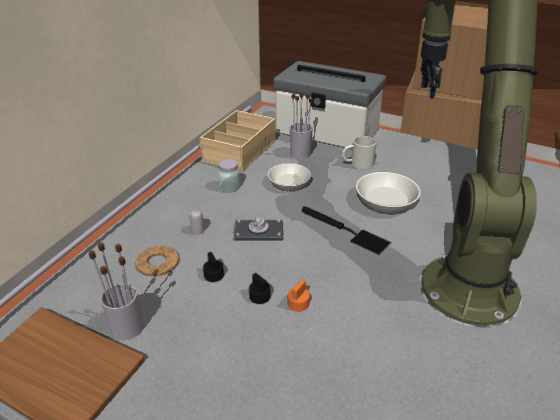

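The scene picture shows black caps at (316,270) and (353,249), with the orange look-alike at (371,230). The gauge is at (281,224), the dishes are at (291,134) and (228,178), and the spatula is at (310,177). The side picture agrees: caps at (213,268) and (260,290), orange at (298,296), gauge at (259,229). Next I'll measure them.

```bash
python3 - <<'E'
from h import *
out={}
for n in('scene0','side0'):
    p,d,m=load(n); w=cloud(d,m); x,y,z=w[...,0],w[...,1],w[...,2]
    print(n,'table z', np.nanmedian(z[(abs(x-.5)<.4)&(abs(y)<.5)]))
    # components of height>8mm
    mask=((z>.006)&(z<.25)&(x>.2)&(x<1.1)&(abs(y)<.75)).astype(np.uint8)
    k,l,s,c=cv2.connectedComponentsWithStats(mask,connectivity=4)
    for i in range(1,k):
        if s[i,4]<60: continue
        q=w[l==i]; col=p[l==i].mean(0)
        print(np.round(c[i]),s[i,4],'min',np.round(np.percentile(q,1,axis=0),3),'max',np.round(np.percentile(q,99,axis=0),3),col.round())
E
```

```text
scene0 table z -0.0010112195258764611
[165. 149.] 13064 min [ 0.456 -0.718  0.009] max [0.935 0.443 0.234] [95. 90. 82.]
[235. 120.] 501 min [ 0.393 -0.496  0.009] max [ 0.486 -0.412  0.086] [101.  99.  93.]
[291. 131.] 1061 min [ 0.203 -0.368  0.006] max [ 0.383 -0.186  0.046] [128. 125. 118.]
[227. 174.] 511 min [ 0.533 -0.308  0.006] max [ 0.661 -0.179  0.032] [124. 121. 115.]
[290. 181.] 199 min [ 0.348 -0.121  0.006] max [ 0.494 -0.079  0.022] [22. 22. 21.]
[203. 214.] 473 min [ 0.725 -0.161  0.007] max [ 0.781 -0.105  0.087] [97. 98. 99.]
[279. 225.] 783 min [ 0.5   -0.03   0.006] max [0.634 0.079 0.042] [65. 64. 66.]
[370. 231.] 249 min [0.333 0.201 0.007] max [0.381 0.248 0.061] [111.  56.  26.]
[352. 249.] 244 min [0.428 0.221 0.008] max [0.472 0.265 0.061] [16. 16. 16.]
[251. 260.] 187 min [0.702 0.081 0.008] max [0.734 0.111 0.065] [93. 88. 92.]
[314. 269.] 253 min [0.563 0.206 0.007] max [0.606 0.249 0.062] [15. 14. 15.]
[276. 305.] 796 min [0.687 0.195 0.006] max [0.789 0.298 0.014] [115.  87.  61.]
[348. 337.] 1051 min [0.627 0.422 0.007] max [0.7   0.495 0.225] [65. 60
[... 502 characters left out ...]
-0.115  0.006] max [ 0.49  -0.076  0.021] [30. 30. 29.]
[196. 221.] 272 min [0.696 0.082 0.007] max [0.728 0.114 0.063] [137. 131. 137.]
[258. 229.] 914 min [ 0.494 -0.029  0.006] max [0.628 0.082 0.043] [97. 96. 99.]
[119. 300.] 2237 min [0.624 0.424 0.008] max [0.697 0.497 0.223] [109. 102. 105.]
[156. 260.] 731 min [0.682 0.199 0.006] max [0.788 0.301 0.013] [160. 123.  89.]
[212. 268.] 400 min [0.555 0.206 0.007] max [0.603 0.253 0.06 ] [27. 26. 28.]
[259. 289.] 456 min [0.42  0.227 0.007] max [0.466 0.267 0.06 ] [25. 24. 25.]
[299. 296.] 467 min [0.329 0.204 0.007] max [0.376 0.249 0.061] [183.  96.  48.]
[ 61. 369.] 11143 min [0.568 0.516 0.01 ] max [0.86  0.73  0.023] [142.  96.  63.]
```

```bash
python3 - <<'E'
from h import *
p,d,m=load('scene0'); a=cv2.resize(p[190:300,220:400,::-1],None,fx=4,fy=4,interpolation=2)
cv2.imwrite('pics/c1.png',a)
p,d,m=load('side0'); a=cv2.resize(p[205:325,180:330,::-1],None,fx=4,fy=4,interpolation=2)
cv2.imwrite('pics/c2.png',a)
E
```

```text
(no output)
```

View pics/c1.png

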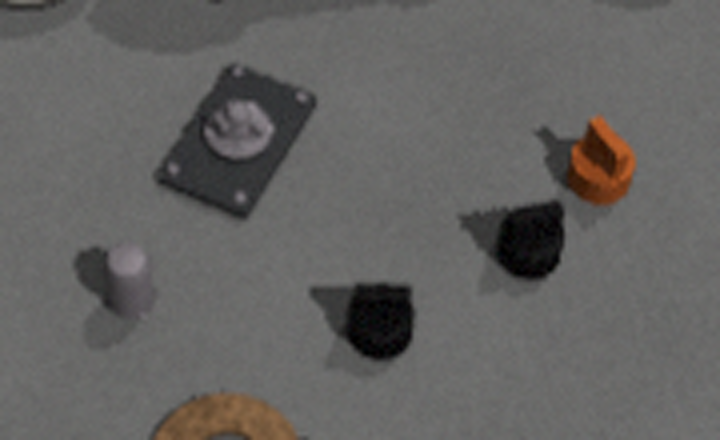

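View pics/c2.png

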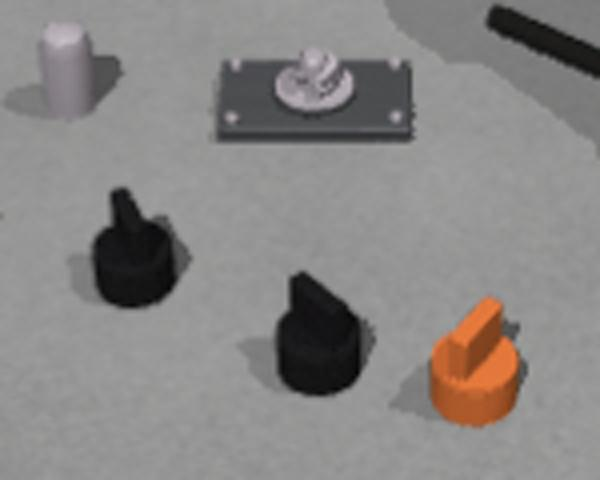

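```bash
cat >> h.py <<'E'
def ang(v): return np.degrees(np.arctan2(v[1],v[0]))%180
def fits(n,A=(.58,.228),B=(.446,.246),G=(.563,.026),D=(.597,-.243)):
    p,d,m=load(n); w=cloud(d,m); ok=~np.isnan(w[...,2]); w=w[ok]
    for nm,c in (('A',A),('B',B)):
        if c is None: continue
        r=np.hypot(w[:,0]-c[0],w[:,1]-c[1])
        q=w[(r<.04)&(w[:,2]>.055)&(w[:,2]<.07)]; 
        if len(q)>8:
            rc=cv2.minAreaRect((q[:,:2]*1000).astype(np.float32)); C=q[:,:2]-q[:,:2].mean(0); e=np.linalg.eigh(C.T@C)[1][:,1]
            print(nm,'bartop n',len(q),q.mean(0).round(4),'rect',np.round(rc[0],1),np.round(rc[1],1),rc[2],'pca',ang(e).round(1))
        q=w[(r<.04)&(w[:,2]>.024)&(w[:,2]<.034)]
        if len(q)>8: print('  skirttop',len(q),q.mean(0).round(4),cv2.minEnclosingCircle((q[:,:2]*1000).astype(np.float32)))
    if G is not None:
        q=w[(abs(w[:,0]-G[0])<.09)&(abs(w[:,1]-G[1])<.075)&(w[:,2]>.0075)&(w[:,2]<.0145)]
        if len(q): rc=cv2.minAreaRect((q[:,:2]*1000).astype(np.float32)); print('G plate',len(q),rc,q[:,2].mean())
        r=np.hypot(w[:,0]-G[0],w[:,1]-G[1])
        q=w[(r<.035)&(w[:,2]>.0175)&(w[:,2]<.0225)]
        if len(q)>5: print('  shoulder',len(q),cv2.minEnclosingCircle((q[:,:2]*1000).astype(np.float32)))
        q=w[(r<.035)&(w[:,2]>.040)&(w[:,2]<.05)]
        if len(q)>3: print('  tip',len(q),q.mean(0))
    if D is not None:
        r=np.hypot(w[:,0]-D[0],w[:,1]-D[1])
        q=w[(r<.08)&(w[:,2]>.027)&(w[:,2]<.036)]
        if len(q)>5: print('dish rim',len(q),cv2.minEnclosingCircle((q[:,:2]*1000).astype(np.float32)))
E
python3 - <<'E'
from h import *
for n in('scene0','side0'): print(n);fits(n)
m=arm.camera_model('wrist'); print(m)
E
```

```text
scene0
A bartop n 51 [0.5837 0.2266 0.0586] rect [581.9 226.1] [14.3 34.9] 53.37331008911133 pca 138.4
  skirttop 95 [0.588  0.2327 0.0288] ((582.7410278320312, 225.6970672607422), 25.2686824798584)
B bartop n 45 [0.4468 0.2421 0.0582] rect [446.7 242. ] [14.5 41. ] 70.3099136352539 pca 159.0
  skirttop 102 [0.4535 0.2492 0.0281] ((448.60162353515625, 242.79266357421875), 25.421226501464844)
G plate 502 ((566.1994018554688, 22.935630798339844), (132.42140197753906, 80.57837677001953), 26.320775985717773) 0.01034992142616372
  shoulder 63 ((566.7745361328125, 23.368961334228516), 27.22562599182129)
  tip 14 [0.56475425 0.02262525 0.04232401]
dish rim 120 ((596.3268432617188, -242.09759521484375), 69.30863952636719)
side0
A bartop n 63 [0.5791 0.2296 0.058 ] rect [579.4 228.5] [12.2 41.5] 51.85597610473633 pca 140.6
  skirttop 179 [0.5769 0.2337 0.0283] ((579.60546875, 228.76947021484375), 26.0098876953125)
B bartop n 74 [0.4439 0.2436 0.0581] rect [444.6 244.4] [14.7 41. ] 64.35433197021484 pca 156.8
  skirttop 163 [0.4424 0.2511 0.0284] ((443.83758544921875, 242.79261779785156), 25.36241340637207)
G plate 608 ((562.656494140625, 24.192298889160156), (130.11190795898438, 84.22090911865234), 27.71019744873047) 0.010370085238922048
  shoulder 67 ((559.4966430664062, 27.0562801361084), 26.971799850463867)
  tip 24 [0.56185889 0.02574545 0.04265623]
dish rim 145 ((592.16845703125, -241.83856201171875), 70.28133392333984)
{'fx': 327.492834987741, 'fy': 327.492834987741, 'cx': 285.8753217213888, 'cy': 212.02533541112538, 'k1': -0.03664956133050536, 'origin': array([ 0.34543103, -0.5272882 ,  0.37368586]), 'attitude': array([[ 0.43041606, -0.85265947, -0.29616524],
       [-0.90262855, -0.4072883 , -0.13920471],
       [-0.00193043,  0.32724314, -0.9449382 ]])}
```

```bash
cat >> h.py <<'E'
def plan(pos,yaw,R0=None,p0=None):
    from scipy.spatial.transform import Rotation as Ro
    s=arm.observe(); R0=np.array(s['tcp_rot']) if R0 is None else R0; p0=np.array(s['ee_pos']) if p0 is None else p0
    c,q=np.cos(np.radians(yaw)),np.sin(np.radians(yaw)); R1=np.array([[c,q,0],[q,-c,0],[0,0,-1]])
    dp=R0.T@(np.array(pos)-p0)*1000; rv=Ro.from_matrix(R0.T@R1).as_rotvec()
    print('from',p0.round(4),'yaw',np.degrees(np.arctan2(R0[1,0],R0[0,0])).round(2),'d',dp.round(1),'rv',rv.round(4),'rows',(np.linalg.norm(dp)/41.7).round(1),(np.degrees(np.linalg.norm(rv))/7.16).round(1))
E
python3 - <<'E'
from h import *
p,d,m=load('scene0'); w=cloud(d,m); print(w[150,188],w[120:165:6,170:200:8][...,:3].round(2).reshape(-1,3))
plan((.5,0.05,.28),0)
E
```

```text
[ 0.65828249 -0.39860003  0.06790179] [[ 0.65 -0.53  0.11]
 [ 0.62 -0.53  0.1 ]
 [ 0.59 -0.53  0.08]
 [ 0.56 -0.53  0.07]
 [ 0.66 -0.53  0.09]
 [ 0.63 -0.53  0.07]
 [ 0.64 -0.4   0.17]
 [ 0.57 -0.53  0.04]
 [ 0.67 -0.53  0.06]
 [ 0.63 -0.53  0.04]
 [ 0.63 -0.46  0.09]
 [ 0.61 -0.44  0.09]
 [ 0.67 -0.53  0.04]
 [ 0.66 -0.45  0.09]
 [ 0.63 -0.47  0.06]
 [ 0.62 -0.42  0.09]
 [ 0.68 -0.53  0.01]
 [ 0.68 -0.44  0.08]
 [ 0.66 -0.4   0.1 ]
 [ 0.63 -0.39  0.09]
 [ 0.69 -0.52 -0.01]
 [ 0.67 -0.49 -0.  ]
 [ 0.66 -0.41  0.06]
 [ 0.64 -0.39  0.06]
 [ 0.7  -0.49 -0.  ]
 [ 0.68 -0.47 -0.01]
 [ 0.67 -0.41  0.04]
 [ 0.64 -0.39  0.03]
 [ 0.72 -0.46 -0.  ]
 [ 0.69 -0.44 -0.  ]
 [ 0.67 -0.42 -0.  ]
 [ 0.65 -0.4   0.  ]]
from [ 0.2687 -0.5638  0.2305] yaw -64.51 d [-454.6 -472.9  -48.8] rv [-9.000e-04  1.500e-03 -1.126e+00] rows 15.8 9.0
```

Call:
{"op": "drive_tool", "data": {"motion": [-27, -28, -10, 0, 0, -0.066, 100, -54, -56, -20, 0, 0, -0.132, 100, -81, -84, -30, 0, 0, -0.2, 100, -108, -112, -40, 0, 0, -0.26, 100, -135, -140, -49, 0, 0, -0.33, 100, -162, -168, -49, 0, 0, -0.4, 100, -189, -196, -49, 0, 0, -0.46, 100, -216, -224, -49, 0, 0, -0.53, 100, -243, -252, -49, 0, 0, -0.6, 100, -270, -280, -49, 0, 0, -0.66, 100]}}

```text
time: 0.93
ee_pos: [0.4055, -0.1981, 0.2802]
tcp_rot: [[0.895, -0.446, -0.0], [-0.446, -0.895, -0.0], [-0.0, 0.0, -1.0]]
ft_force: [1.5, -0.9, 0.3]
finger_gap: 0.0853
```

```bash
python3 - <<'E'
from h import *
st(); plan((.577,.2245,.22),50)
E
```

```text
time 0.9333
joint_pos [47.70123119407233, 12.264835613643013, -30.7950932329059, 105.54889063285536, 6.964632599666404, 64.05121396599951, -12.085876212614274]
ee_pos [0.4054732404324368, -0.19814279240780264, 0.28023000954456023]
tcp_rot [[0.8949, -0.4464, -0.0003], [-0.4464, -0.8949, -0.0002], [-0.0001, 0.0003, -1.0]]
ft_force [1.4561982617026714, -0.9295988834620874, 0.33356438703695146]
wrist_torque [0.0005845893695949015, -0.05145070475488651, 0.0012407055436123306]
finger_gap 0.08528337562834953
from [ 0.4055 -0.1981  0.2802] yaw -26.51 d [ -35.1 -454.8   60.1] rv [ 0.0002  0.0003 -1.3353] rows 11.0 10.7
```

Call:
{"op": "drive_tool", "data": {"motion": [-3, -38, 5, 0, 0, -0.11, 100, -6, -76, 10, 0, 0, -0.22, 100, -9, -114, 15, 0, 0, -0.33, 100, -12, -152, 20, 0, 0, -0.44, 100, -15, -190, 25, 0, 0, -0.55, 100, -18, -228, 30, 0, 0, -0.66, 100, -21, -266, 35, 0, 0, -0.77, 100, -24, -304, 40, 0, 0, -0.88, 100, -27, -342, 45, 0, 0, -0.99, 100, -29, -380, 50, 0, 0, -1.1, 100]}}

```text
time: 1.77
ee_pos: [0.5505, 0.1541, 0.2297]
tcp_rot: [[0.803, 0.596, -0.001], [0.596, -0.803, -0.0], [-0.001, -0.0, -1.0]]
ft_force: [1.5, -0.9, 0.4]
finger_gap: 0.0856
```

```bash
python3 - <<'E'
from h import *
st(); grab('wrist','w1'); fits('w1'); plan((.577,.2245,.2),50)
E
```

```text
time 1.7667
joint_pos [11.914525732623165, 29.708146316389506, -47.911414755383035, 94.08143645347663, 23.57078788711286, 66.88800311470106, -5.084365950597581]
ee_pos [0.5504991294329404, 0.15413251109510734, 0.22969242615765761]
tcp_rot [[0.8027, 0.5964, -0.0006], [0.5964, -0.8027, -0.0004], [-0.0007, -0.0, -1.0]]
ft_force [1.492145502016786, -0.9439850413903192, 0.4316809270401042]
wrist_torque [0.04091046198229736, -0.062343983804889785, -0.021301903514859423]
finger_gap 0.08555677629797796
A bartop n 571 [0.5805 0.2253 0.0608] rect [581.4 225.2] [12.6 40.2] 49.88850402832031 pca 140.3
  skirttop 1164 [0.5782 0.225  0.031 ] ((581.1849975585938, 225.26820373535156), 25.076887130737305)
B bartop n 717 [0.4465 0.2403 0.0609] rect [446.4 240.2] [12.3 40.7] 67.35401916503906 pca 157.1
  skirttop 1619 [0.4472 0.2404 0.031 ] ((446.3879089355469, 239.87779235839844), 25.27912139892578)
G plate 4236 ((564.1923217773438, 21.129180908203125), (129.84326171875, 81.144287109375), 26.186861038208008) 0.012217036996889443
  shoulder 750 ((564.248046875, 21.808042526245117), 27.677282333374023)
  tip 241 [0.5641 0.0231 0.0434]
dish rim 94 ((545.5699462890625, -276.6893615722656), 16.481754302978516)
from [0.5516 0.1623 0.229 ] yaw 37.46 d [ 57.9 -33.8  29.4] rv [-0.0049 -0.0045 -0.2189] rows 1.8 1.8
```

View pics/w1.png

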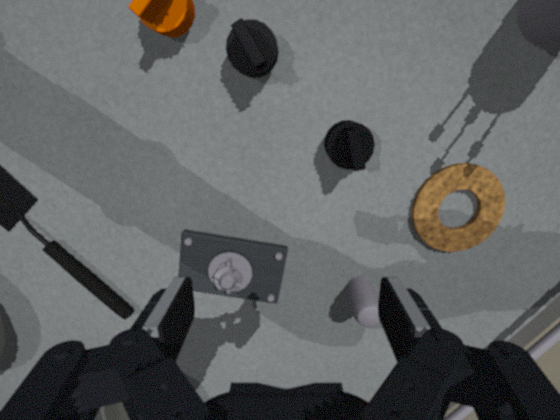

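Call:
{"op": "drive_tool", "data": {"motion": [29, -17, 15, 0, 0, -0.11, 100, 58, -34, 30, 0, 0, -0.22, 100, 58, -34, 30, 0, 0, -0.22, 100, 58, -34, 30, 0, 0, -0.22, 100, 58, -34, 30, 0, 0, -0.22, 100]}}

```text
time: 2.23
ee_pos: [0.5766, 0.2139, 0.1997]
tcp_rot: [[0.657, 0.754, -0.001], [0.754, -0.657, -0.001], [-0.001, -0.001, -1.0]]
ft_force: [1.0, -1.4, 1.2]
finger_gap: 0.0855
```

```bash
python3 - <<'E'
from h import *
st(); grab('wrist','w2'); fits('w2');st()
plan((.5814,.2252,.12),50)
E
```

```text
time 2.2333
joint_pos [5.743179847886804, 35.76844316932368, -49.0855986574804, 89.9136970276211, 28.50888970828962, 67.64545644384842, -0.1884010657124596]
ee_pos [0.5766161800395467, 0.2139347923799624, 0.1997009583154128]
tcp_rot [[0.6574, 0.7535, -0.0013], [0.7535, -0.6574, -0.0006], [-0.0014, -0.0006, -1.0]]
ft_force [0.972186368633923, -1.3940015167260018, 1.1541267510163897]
wrist_torque [-0.06479894464251267, 0.0028742481780071787, -0.0038322188697702615]
finger_gap 0.08548511787481339
A bartop n 575 [0.5809 0.2253 0.061 ] rect [581.5 225.4] [11.9 40. ] 49.36101150512695 pca 140.0
  skirttop 1416 [0.5797 0.2262 0.031 ] ((581.5610961914062, 225.00616455078125), 25.060609817504883)
B bartop n 866 [0.4465 0.2406 0.0608] rect [446.3 240.2] [12.6 40.4] 66.14816284179688 pca 156.4
  skirttop 1672 [0.449  0.2424 0.0309] ((446.518310546875, 240.18475341796875), 25.126249313354492)
G plate 3793 ((564.6216430664062, 21.367481231689453), (130.2089385986328, 81.3337173461914), 26.53850555419922) 0.01223445010590708
  shoulder 604 ((562.2724609375, 22.10940170288086), 27.188140869140625)
  tip 234 [0.5616 0.023  0.0437]
dish rim 110 ((540.57470703125, -228.0882568359375), 26.662626266479492)
time 2.2833
joint_pos [5.795051432863272, 35.70258141811964, -49.07301670355395, 89.91568744304243, 28.507757147514834, 67.64177674532996, -0.1873192036793375]
ee_pos [0.5768922979061453, 0.2133146939591166, 0.20028969591200674]
tcp_rot [[0.6582, 0.7528, -0.0002], [0.7528, -0.6582, -0.0008], [-0.0008, 0.0004, -1.0]]
ft_force [0.022011798825871516, -0.3846826219579034, -0.31616359743867073]
wrist_torque [-0.041448992640023045, -0.022840806243794334, -0.008820046712723422]
finger_gap 0.08543676459482012
from [0.5769 0.2133 0.2003] yaw 48.83 d [12.  -4.5 80.3] rv [ 0.0004  0.0008 -0.0204] rows 1.9 0.2
```

View pics/w2.png

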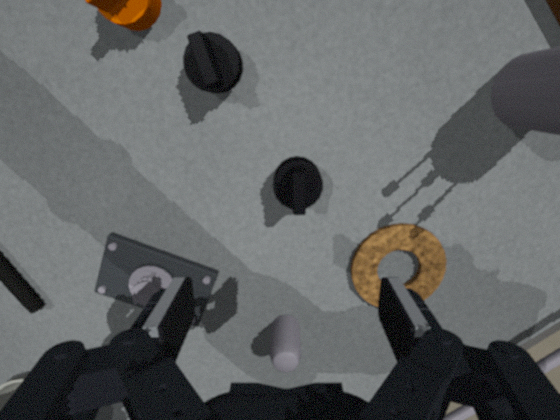

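Cap A is at (298,183) in the wrist view, cap B at (212,62), and the orange look-alike at (130,8) is left alone. The gauge is at (150,285). The fitted sizes match the ones given (25 mm radius, 12x40 mm bar, 130x81 mm plate). I'll go down over cap A.

Call:
{"op": "drive_tool", "data": {"motion": [6, -2, 38, 0, 0, -0.01, 100, 12, -4.5, 76, 0, 0, -0.02, 100, 12, -4.5, 110, 0, 0, -0.02, 100, 12, -4.5, 120, 0, 0, -0.02, 100, 12, -4.5, 120, 0, 0, -0.02, 100]}}

```text
time: 2.7
ee_pos: [0.5804, 0.2239, 0.0784]
tcp_rot: [[0.643, 0.766, -0.004], [0.766, -0.643, -0.003], [-0.005, -0.001, -1.0]]
ft_force: [-0.4, -0.1, 0.9]
finger_gap: 0.0855
```

```bash
python3 - <<'E'
from h import *
st();plan((.5814,.2252,.036),50)
E
```

```text
time 2.7
joint_pos [2.217302361744417, 43.32938753736724, -44.54344669540978, 96.66340473498028, 35.76552286716006, 55.490279672624, -5.754116459856514]
ee_pos [0.5803900926932559, 0.22389261603351865, 0.0784073755715945]
tcp_rot [[0.6431, 0.7657, -0.0037], [0.7657, -0.6431, -0.0028], [-0.0045, -0.001, -1.0]]
ft_force [-0.3789129529900466, -0.101007299524906, 0.8697448839856001]
wrist_torque [0.029039012503242468, 0.00854721879220043, 0.04911636533175088]
finger_gap 0.08552751925803477
from [0.5804 0.2239 0.0784] yaw 49.97 d [ 1.8 -0.  42.4] rv [-0.001   0.0045 -0.0005] rows 1.0 0.0
```

Call:
{"op": "drive_tool", "data": {"motion": [0.7, 0, 20, 0, 0, 0, 100, 1.4, 0, 40, 0, 0, 0, 100, 1.4, 0, 43, 0, 0, 0, 100, 1.4, 0, 43, 0, 0, 0, 0, 1.4, 0, 43, 0, 0, 0, 0, 1.4, 0, 43, 0, 0, 0, 0, 1.4, 0, 43, 0, 0, 0, 0, 1.4, 0, 43, 0, 0, 0, 0, 1.4, 0, 43, 0, 0, 0, 0, 1.4, 0, 43, 0, 0, 0, 0]}}

```text
time: 3.53
ee_pos: [0.5827, 0.2275, 0.0381]
tcp_rot: [[0.642, 0.767, 0.001], [0.767, -0.642, 0.0], [0.001, 0.001, -1.0]]
ft_force: [-0.7, -0.1, 5.6]
finger_gap: 0.0111
```

```bash
python3 - <<'E'
from h import *
st()
E
```

```text
time 3.5333
joint_pos [0.8719333244639584, 46.05753812785567, -42.54299714336861, 98.27146961409126, 38.63343416596833, 51.284656497613184, -8.074443981615076]
ee_pos [0.5826990693268144, 0.22752196307963024, 0.03807520677679435]
tcp_rot [[0.6419, 0.7668, 0.0011], [0.7668, -0.6419, 0.0003], [0.0009, 0.0007, -1.0]]
ft_force [-0.710352637076577, -0.08286127966678813, 5.634175388656238]
wrist_torque [-0.12059302898216312, 0.13990767076241803, 0.06766113314028976]
finger_gap 0.011101625899488666
```

Call:
{"op": "drive_tool", "data": {"motion": [0, 0, -15, 0, 0, 0, 0, 0, 0, -45, 0, 0, 0, 0, 0, 0, -80, 0, 0, 0, 0, -20, 14, -110, 0, 0, -0.1, 0, -45, 31, -110, 0, 0, -0.2, 0, -70, 48, -110, 0, 0, -0.3, 0, -95, 65, -110, 0, 0, -0.4, 0, -120, 82, -110, 0, 0, -0.5, 0, -145, 100, -110, 0, 0, -0.6, 0, -170, 118, -110, 0, 0, -0.7, 0]}}

```text
time: 4.37
ee_pos: [0.5632, 0.0198, 0.1473]
tcp_rot: [[-0.008, 1.0, -0.0], [1.0, 0.008, -0.0], [-0.0, -0.0, -1.0]]
ft_force: [1.0, -0.9, -1.1]
finger_gap: 0.0113
```

```bash
python3 - <<'E'
from h import *
st();plan((.5644,.0215,.148),131.4)
E
```

```text
time 4.3667
joint_pos [31.699364292731424, 39.23236643854253, -61.1188143771104, 101.81440535795936, 38.534173239770325, 62.78334498078952, 47.614847272691556]
ee_pos [0.5632475919993701, 0.0197504465345414, 0.1473155090900601]
tcp_rot [[-0.0084, 1.0, -0.0001], [1.0, 0.0084, -0.0003], [-0.0003, -0.0001, -1.0]]
ft_force [1.0417889114387733, -0.9340516711627925, -1.1483104743284236]
wrist_torque [-0.010141251648816772, -0.041416473929613506, 0.06693275852595061]
finger_gap 0.011262690383239096
from [0.5632 0.0198 0.1473] yaw 90.48 d [ 1.7  1.2 -0.7] rv [-0.0002  0.0003 -0.7142] rows 0.1 5.7
```

Call:
{"op": "drive_tool", "data": {"motion": [0, 0, 0, 0, 0, -0.1, 0, 1, 0.5, 0, 0, 0, -0.2, 0, 1.7, 1.2, 0, 0, 0, -0.3, 0, 1.7, 1.2, 0, 0, 0, -0.41, 0, 1.7, 1.2, 0, 0, 0, -0.52, 0, 1.7, 1.2, 0, 0, 0, -0.62, 0, 1.7, 1.2, 0, 0, 0, -0.714, 0, 1.7, 1.2, 0, 0, 0, -0.714, 0, 1.7, 1.2, 0, 0, 0, -0.714, 0, 1.7, 1.2, 0, 0, 0, -0.714, 0]}}

```text
time: 5.2
ee_pos: [0.5648, 0.0229, 0.1472]
tcp_rot: [[-0.655, 0.756, -0.0], [0.756, 0.655, 0.0], [0.0, -0.0, -1.0]]
ft_force: [-0.6, -0.2, -0.6]
finger_gap: 0.0106
```

```bash
python3 - <<'E'
from h import *
st();grab('wrist','w3');st();fits('w3',A=None); grab('side','s1');fits('s1',A=None)
E
```

```text
time 5.2
joint_pos [35.0525856973557, 44.37859355798508, -71.33806939301277, 101.52121496706131, 45.29113852737306, 68.77863383727087, 81.16844410095544]
ee_pos [0.5648308440621645, 0.022941135718373012, 0.14721838528988862]
tcp_rot [[-0.655, 0.7557, -0.0002], [0.7557, 0.655, 0.0001], [0.0002, -0.0001, -1.0]]
ft_force [-0.6419152140762656, -0.18681574381054034, -0.6474950139315018]
wrist_torque [-0.04499783013485214, -0.005940979240001657, 0.011797854641741278]
finger_gap 0.010610483868438662
time 5.25
joint_pos [35.04653324234269, 44.36701272776476, -71.33697192884911, 101.52011265391195, 45.29748532558217, 68.78357319700795, 81.19442928448801]
ee_pos [0.5648621175836396, 0.022933697313981906, 0.14730937587929144]
tcp_rot [[-0.6554, 0.7553, -0.0], [0.7553, 0.6554, -0.0002], [-0.0001, -0.0001, -1.0]]
ft_force [0.10315561310177167, 0.7385825090909186, -0.6832700942611113]
wrist_torque [0.01330607647437732, -0.00355844335071872, 0.03133371705874533]
finger_gap 0.010915370635536416
B bartop n 141 [0.4617 0.2307 0.0587] rect [461.5 232.5] [13.1  8. ] 51.55015563964844 pca 47.0
  skirttop
[... 224 characters left out ...]
7
  shoulder 1384 ((565.1906127929688, 20.684083938598633), 27.754566192626953)
  tip 343 [0.5604 0.0179 0.0435]
dish rim 1033 ((599.3667602539062, -196.67652893066406), 47.79959487915039)
B bartop n 78 [0.4433 0.2443 0.0581] rect [444.5 243.6] [13.8 41.2] 66.34984588623047 pca 155.5
  skirttop 168 [0.4422 0.2509 0.0287] ((444.8963928222656, 243.797119140625), 26.130115509033203)
G plate 618 ((562.5223388671875, 24.525177001953125), (129.86984252929688, 84.35884094238281), 27.158214569091797) 0.010336024700174869
  shoulder 77 ((562.2518920898438, 25.79506492614746), 27.441308975219727)
  tip 24 [0.5616 0.0255 0.0428]
dish rim 141 ((594.2401123046875, -239.82952880859375), 69.04815673828125)
```

View pics/w3.png

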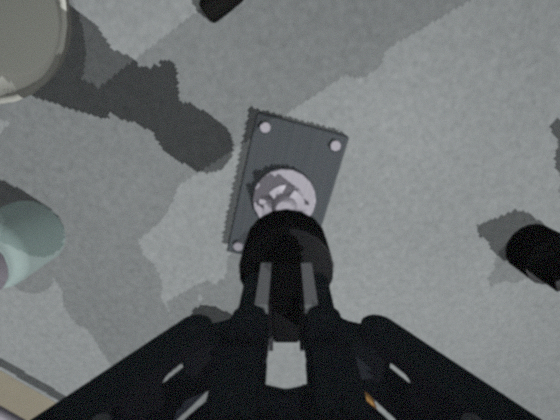

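View pics/s1.png

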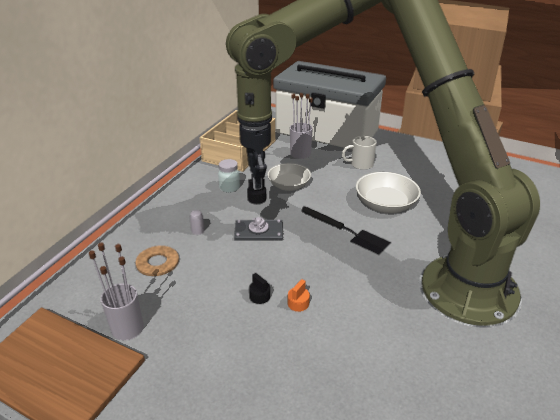

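```bash
cat >> h.py <<'E'
from scipy.optimize import least_squares
def circ(q,r):
    f=lambda p: np.hypot(q[:,0]-p[0],q[:,1]-p[1])-r
    s=least_squares(f,q.mean(0),loss='soft_l1',f_scale=.5); return s.x, np.sqrt(np.mean(s.fun**2))
def held(n,c,ztop,r=.035):
    p,d,m=load(n); w=cloud(d,m); ok=~np.isnan(w[...,2]); w=w[ok]
    rr=np.hypot(w[:,0]-c[0],w[:,1]-c[1]); q=w[(rr<r)&(abs(w[:,2]-ztop)<.03)]
    h,e=np.histogram(q[:,2],bins=np.arange(ztop-.03,ztop+.03,.002)); print('zhist',[(round(a,3),int(b)) for a,b in zip(e,h) if b>20])
    return w
E
python3 - <<'E'
from h import *
w=held('w3',(.565,.023),.1397)
rr=np.hypot(w[:,0]-.565,w[:,1]-.023)
q=w[(rr<.034)&(w[:,2]>.110)&(w[:,2]<.136)][:,:2]*1000
print('skirt side',len(q),circ(q,25))
q=w[(rr<.034)&(abs(w[:,2]-.141)<.004)]; print('top',len(q),q[:,2].mean(),cv2.minEnclosingCircle((q[:,:2]*1000).astype(np.float32)))
# gauge features: shoulder top edge, plate corners
q=w[(np.hypot(w[:,0]-.5645,w[:,1]-.021)<.035)&(abs(w[:,2]-.020)<.002)]
hull=cv2.convexHull((q[:,:2]*1000).astype(np.float32))[:,0]; print(hull.round(1).tolist(),circ(hull,27))
q=w[(np.hypot(w[:,0]-.5645,w[:,1]-.021)<.035)&(w[:,2]>.0135)&(w[:,2]<.0185)][:,:2]*1000; print('shoulder side',len(q),len(q) and circ(q,27))
E
```

```text
zhist [(np.float64(0.11), 50), (np.float64(0.112), 79), (np.float64(0.114), 73), (np.float64(0.116), 91), (np.float64(0.118), 77), (np.float64(0.12), 95), (np.float64(0.122), 92), (np.float64(0.124), 86), (np.float64(0.126), 101), (np.float64(0.128), 103), (np.float64(0.13), 113), (np.float64(0.132), 93), (np.float64(0.134), 134), (np.float64(0.136), 88), (np.float64(0.138), 622), (np.float64(0.14), 1856), (np.float64(0.142), 54), (np.float64(0.144), 26), (np.float64(0.146), 49), (np.float64(0.148), 48), (np.float64(0.15), 74), (np.float64(0.152), 79), (np.float64(0.154), 125), (np.float64(0.156), 163), (np.float64(0.158), 148), (np.float64(0.16), 163), (np.float64(0.162), 195), (np.float64(0.164), 198), (np.float64(0.166), 205)]
skirt side 1205 (array([566.02956498,  23.83159235]), np.float64(0.22073605650518707))
top 2573 0.14014743128012225 ((565.0877685546875, 23.051237106323242), 24.89523696899414)
[[591.4000244140625, 12.399999618530273], [590.7000122070312, 14.5], [560.7000122070312, 47.79999923706055], [559.5, 47.79999923706055], [552.7000122070312, 45.099998474121094], [549.
[... 337 characters left out ...]
], [539.7000122070312, 10.399999618530273], [543.2999877929688, 4.599999904632568], [548.7999877929688, -1.7000000476837158], [549.5, -2.200000047683716], [553.5, -4.300000190734863], [557.0999755859375, -5.800000190734863], [565.0, -6.900000095367432], [566.2000122070312, -7.0], [568.0, -6.599999904632568], [573.5999755859375, -5.199999809265137], [576.2999877929688, -4.199999809265137], [581.5, -1.2999999523162842], [584.0999755859375, 0.8999999761581421], [587.0999755859375, 4.400000095367432], [588.4000244140625, 6.699999809265137]] (array([564.65438975,  20.37334402]), np.float64(0.4062276905573487))
shoulder side 279 (array([563.88963504,  20.301124  ]), np.float64(3.9879827423746805))
```

Call:
{"op": "drive_tool", "data": {"motion": [-1, -1, 20, 0, 0, 0, 0, -1.8, -2, 40, 0, 0, 0, 0, -1.8, -2, 57, 0, 0, 0, 0, -1.8, -2, 57, 0, 0, 0, 0, -1.8, -2, 57, 0, 0, 0, 0, -1.8, -2, 57, 0, 0, 0, 0]}}

```text
time: 5.8
ee_pos: [0.565, 0.0208, 0.0913]
tcp_rot: [[-0.657, 0.754, 0.001], [0.754, 0.657, 0.001], [-0.0, 0.001, -1.0]]
ft_force: [-0.5, 0.7, 0.0]
finger_gap: 0.0109
```

```bash
cat >> h.py <<'E'
def rel(n,c,ztop,g=(.5645,.021)):
    p,d,m=load(n); w=cloud(d,m); w=w[~np.isnan(w[...,2])]
    rr=np.hypot(w[:,0]-c[0],w[:,1]-c[1])
    q=w[(rr<.034)&(abs(w[:,2]-ztop)<.003)]
    if len(q)>20:
        H=cv2.convexHull((q[:,:2]*1000).astype(np.float32))[:,0]; print('cap top hull',len(q),circ(H,25),q[:,2].mean())
    q=w[(rr<.034)&(w[:,2]>ztop-.026)&(w[:,2]<ztop-.004)][:,:2]*1000
    if len(q)>20: print('skirt side',len(q),circ(q,25))
    q=w[(np.hypot(w[:,0]-g[0],w[:,1]-g[1])<.03)&(abs(w[:,2]-.020)<.002)]
    if len(q)>20:
        H=cv2.convexHull((q[:,:2]*1000).astype(np.float32))[:,0]; print('shoulder hull',len(q),circ(H,27))
    q=w[(abs(w[:,0]-g[0])<.09)&(abs(w[:,1]-g[1])<.075)&(w[:,2]>.0085)&(w[:,2]<.0145)]
    print('plate',cv2.minAreaRect((q[:,:2]*1000).astype(np.float32)))
E
python3 - <<'E'
from h import *
s=st();grab('wrist','w4');grab('side','s2');grab('scene','c2')
t=s['ee_pos']; zt=t[2]-.038+.0305
for n in('w4','s2','c2'): print(n);rel(n,t[:2],zt)
z=np.load('pics/w4.npz')
E
```

```text
time 5.8
joint_pos [33.62039885327628, 47.819107151520456, -68.10288418925066, 105.09026065760307, 50.0613378284147, 63.72945626830887, 77.80794817925187]
ee_pos [0.565017214307246, 0.02083821117759458, 0.09134735007590676]
tcp_rot [[-0.6571, 0.7538, 0.0011], [0.7538, 0.6571, 0.0006], [-0.0003, 0.0012, -1.0]]
ft_force [-0.48840610555142294, 0.7119101774397207, 0.005839420026238301]
wrist_torque [0.050972989327716475, 0.001578926814481043, 0.0007957743115865974]
finger_gap 0.010898433275464154
w4
cap top hull 2540 (array([565.8766,  21.4553]), np.float64(0.2240450754458828)) 0.084215433619153
skirt side 1062 (array([566.2401,  21.7295]), np.float64(0.2139682215293254))
shoulder hull 1595 (array([564.4072,  20.1668]), np.float64(0.2615685893771184))
plate ((564.378173828125, 20.377880096435547), (128.9362030029297, 80.43277740478516), 26.519927978515625)
s2
cap top hull 81 (array([563.087,  26.074]), np.float64(1.0050878074506544)) 0.08299377140569521
skirt side 137 (array([564.7849,  23.2415]), np.float64(3.6333716664230225))
shoulder hull 59 (array([562.3007,  22.6459]), np.float64(1.375955004175703))
plate ((562.0491333007812, 25.201187133789062), (129.5899658203125, 82.15068054199219), 26.256322860717773)
c2
cap top hull 56 (array([566.8964,  23.2129]), np.float64(2.6448903030353916)) 0.08272478385722003
skirt side 81 (array([565.9669,  21.4678]), np.float64(3.527303887089989))
shoulder hull 33 (array([564.5507,  22.2918]), np.float64(2.9064237338917898))
plate ((565.0255126953125, 22.8079833984375), (130.60752868652344, 79.75813293457031), 27.15965461730957)
```

View pics/w4.png

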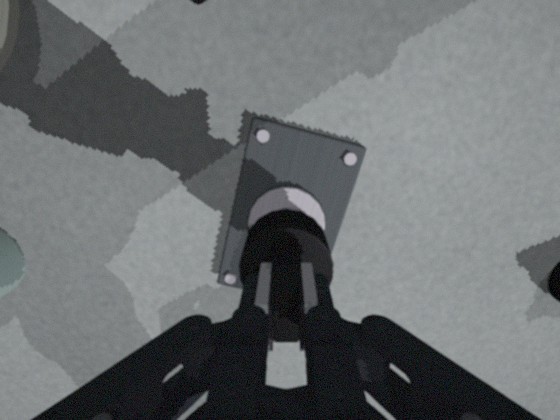

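```bash
python3 - <<'E'
from h import *
p,d,m=load('s2'); a=cv2.resize(p[150:250,220:300,::-1],None,fx=7,fy=6,interpolation=cv2.INTER_CUBIC)
cv2.imwrite('pics/c3.png',a)
g=p.astype(int).sum(2)
for r in range(184,238,3): print(r,' '.join(f'{v:3d}' for v in g[r,232:286:1]))
E
```

```text
184 374 366 356 344 329 310 288 257 201 188 243 379 396 401 402 401 398 402 280 130 100 105  72  73 174 105 121 152 303 312 314 298 204 169 164 366 409 409 407 406 304 243 243 248 249 256 263 270 280 296 321 341 371 371
187 371 364 355 340 325 311 287 266 376 395 394 398 400 404 404 409 403 401 337 169  97 107 103 106  98 126 141 133 161 238 240 228 168 113 101 309 399 411 379 230 189 190 192 192 200 220 236 246 252 255 253 256 254 257
190 366 354 335 315 284 382 394 394 400 403 407 410 404 405 404 407 409 407 403 357 270 151 107  96  86  73  61  61  86 105  94  88  68  62 189 387 406 406 240 190 190 191 193 193 192 190 191 194 195 193 188 201 203 221
193 403 403 402 399 398 400 402 405 406 406 403 406 404 398 398 401 406 409 414 407 254 145 105  87  81  59  51  59  65  60  60  55  65 131 181 188 184 186 188 191 191 189 189 189 186 207 212 212 213 213 212 214 212 213
196 395 394 396 398 403 409 406 409 404 398 402 408 407 407 408 410 405 380 370 363 233 147 312 162  64  58  63  61  58  91 117  73 126 184 188 188 190 192 192 189 189 195 188 189 191 193 190 249 260 274 277 276 270 271

[... 2159 characters left out ...]
 246 249 250 249 252 253 193 403 409 399
229 396 393 353 242 209 212 214 209 210 211 209 208 212 208 211 212 193 244 419 464 468 470 472 489 472 470 466 448 387 538 562 561 561 546 463 261 166 237 251 251 249 250 249 251 251 248 250 247 248 254 226 456 486 488
232 395 389 308 228 229 271 254 251 228 249 229 222 228 226 222 225 225 228 223 195 193 224 261 316 384 371 363 362 318 277 269 179 181 183 244 255 253 254 246 249 252 256 251 251 252 269 323 335 284 256 236 427 479 481
235 405 404 304 238 289 407 382 243 244 255 255 256 256 256 252 255 253 253 257 254 254 257 257 257 257 258 257 257 259 258 255 258 259 256 256 254 254 256 256 253 255 251 252 254 251 270 383 386 280 252 226 461 485 481
```

View pics/c3.png

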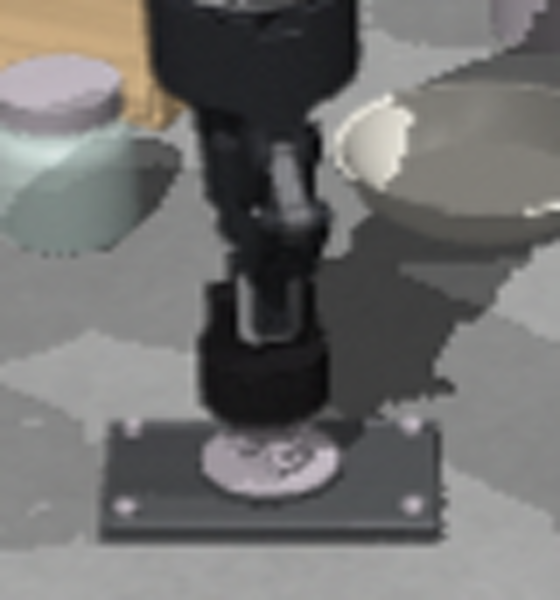

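Call:
{"op": "drive_tool", "data": {"motion": [0, -1.5, 3, 0, 0, 0, 0, 0, -1.5, 8, 0, 0, 0, 0, 0, -1.5, 13, 0, 0, 0, 0, 0, -1.5, 16, 0, 0, 0, 0, 0, -1.5, 16, 0, 0, 0, 0]}}

```text
time: 6.37
ee_pos: [0.563, 0.019, 0.0733]
tcp_rot: [[-0.657, 0.754, -0.001], [0.754, 0.657, -0.0], [0.001, -0.001, -1.0]]
ft_force: [-1.2, 0.6, -1.0]
finger_gap: 0.0109
```

```bash
python3 - <<'E'
from h import *
s=st()
E
```

```text
time 6.3667
joint_pos [33.239896956516645, 48.92508717055371, -66.98790909872493, 106.24566077659526, 51.61174743201973, 62.23042982723716, 76.67629572711289]
ee_pos [0.5629522855246347, 0.019047757750199627, 0.07330255649705605]
tcp_rot [[-0.6573, 0.7537, -0.0014], [0.7537, 0.6573, -0.0001], [0.0008, -0.0012, -1.0]]
ft_force [-1.247175459579238, 0.5568217530140916, -1.036277112714046]
wrist_torque [-0.01933414817979088, -0.011032855355115763, -0.018353013607019585]
finger_gap 0.010942053086777355
```

Call:
{"op": "drive_tool", "data": {"motion": [0, 0, 2, 0, 0, 0, 0, 0, 0, 4, 0, 0, 0, 0, 0, 0, 6, 0, 0, 0, 0, 0, 0, 6, 0, 0, 0, 0]}}

```text
time: 6.7
ee_pos: [0.5633, 0.0192, 0.0679]
tcp_rot: [[-0.657, 0.754, -0.0], [0.754, 0.657, -0.0], [0.0, -0.0, -1.0]]
ft_force: [-0.1, 0.3, -0.7]
finger_gap: 0.0108
```

```bash
python3 - <<'E'
from h import *
s=st()
E
```

```text
time 6.7
joint_pos [33.04413022779301, 49.27913563615116, -66.63027496470427, 106.51969136439263, 52.16375483378682, 61.74047065155093, 76.26468425539764]
ee_pos [0.5632984297581336, 0.019200172548994733, 0.06790453274734608]
tcp_rot [[-0.6572, 0.7537, -0.0004], [0.7537, 0.6572, -0.0001], [0.0002, -0.0004, -1.0]]
ft_force [-0.06887774999420646, 0.32976889606723875, -0.6538262975016874]
wrist_torque [-0.022196486337564384, 0.011392829620816235, 0.024036550719509518]
finger_gap 0.010787140239414603
```

Call:
{"op": "drive_tool", "data": {"motion": [0, 0, 1, 0, 0, 0, 0, 0, 0, 2, 0, 0, 0, 0, 0, 0, 2, 0, 0, 0, 0]}}

```text
time: 6.95
ee_pos: [0.5634, 0.0192, 0.0662]
tcp_rot: [[-0.657, 0.754, -0.0], [0.754, 0.657, -0.0], [0.0, -0.0, -1.0]]
ft_force: [0.7, -0.2, -1.1]
finger_gap: 0.0107
```

Call:
{"op": "drive_tool", "data": {"motion": [0, 0, 1, 0, 0, 0, 0, 0, 0, 1, 0, 0, 0, 0]}}

```text
time: 7.12
ee_pos: [0.5634, 0.0193, 0.0652]
tcp_rot: [[-0.657, 0.754, 0.0], [0.754, 0.657, 0.0], [0.0, 0.0, -1.0]]
ft_force: [0.2, 0.8, 0.4]
finger_gap: 0.0109
```

Call:
{"op": "drive_tool", "data": {"motion": [0, 0, 0.5, 0, 0, 0, 0, 0, 0, 0.7, 0, 0, 0, 0, 0, 0, 0.7, 0, 0, 0, 0]}}

```text
time: 7.37
ee_pos: [0.5635, 0.0194, 0.0649]
tcp_rot: [[-0.657, 0.754, 0.0], [0.754, 0.657, -0.0], [-0.0, 0.0, -1.0]]
ft_force: [-1.3, -0.1, 3.8]
finger_gap: 0.0111
```

Call:
{"op": "drive_tool", "data": {"motion": [0, 0, 0.5, 0, 0, 0.087, 0, 0, 0, 1, 0, 0, 0.175, 0, 0, 0, 1.5, 0, 0, 0.262, 0, 0, 0, 2, 0, 0, 0.349, 0, 0, 0, 2.5, 0, 0, 0.436, 0, 0, 0, 2.5, 0, 0, 0.436, 0, 0, 0, 2.5, 0, 0, 0.436, 0]}}

```text
time: 7.95
ee_pos: [0.5639, 0.0198, 0.0625]
tcp_rot: [[-0.28, 0.96, 0.001], [0.96, 0.28, 0.001], [0.0, 0.001, -1.0]]
ft_force: [1.2, 1.4, 3.0]
finger_gap: 0.0107
```

```bash
python3 - <<'E'
from h import *
s=st(); R=s['tcp_rot'];print(np.degrees(np.arctan2(R[1][0],R[0][0])))
E
```

```text
time 7.95
joint_pos [30.654480667133754, 46.780771359764266, -60.663548909153825, 106.80778339527286, 49.03935797513266, 57.26390479570021, 54.44833583122354]
ee_pos [0.5638805140069111, 0.019832278282573047, 0.0625125587503352]
tcp_rot [[-0.2803, 0.9599, 0.0012], [0.9599, 0.2803, 0.0005], [0.0002, 0.0013, -1.0]]
ft_force [1.1721019343953332, 1.3599014954258206, 2.976005888722123]
wrist_torque [0.18987250789989116, -0.18109813909071618, -0.0817601819326763]
finger_gap 0.010728261909838882
106.27727262053855
```

Call:
{"op": "drive_tool", "data": {"motion": [0, 0, 0.5, 0, 0, 0.087, 0, 0, 0, 1, 0, 0, 0.175, 0, 0, 0, 1, 0, 0, 0.175, 0, 0, 0, 1, 0, 0, 0.175, 0]}}

```text
time: 8.28
ee_pos: [0.5638, 0.0199, 0.0614]
tcp_rot: [[-0.11, 0.994, 0.001], [0.994, 0.11, 0.001], [0.001, 0.001, -1.0]]
ft_force: [-0.0, 1.2, 3.6]
finger_gap: 0.0109
```

```bash
cat > q.py <<'E'
from h import *
s=arm.observe(); R=s['tcp_rot'];print(s['time'],np.round(s['ee_pos'],4),'yaw',np.degrees(np.arctan2(R[1][0],R[0][0])).round(2),'f',np.round(s['ft_force'],1),'t',np.round(s['wrist_torque'],3),'j7',s['joint_pos'][6],'e7',np.round(s['joint_efforts'][6],3))
E
python3 q.py
```

```text
8.2833 [0.5638 0.0199 0.0614] yaw 96.33 f [-0.   1.2  3.6] t [ 0.386 -0.2   -0.106] j7 45.931112844513265 e7 -0.348
```

Call:
{"op": "drive_tool", "data": {"motion": [0, 0, 0.2, 0, 0, 0.035, 0, 0, 0, 0.4, 0, 0, 0.07, 0, 0, 0, 0.4, 0, 0, 0.07, 0, 0, 0, 0.4, 0, 0, 0.07, 0]}}

```text
time: 8.62
ee_pos: [0.5639, 0.0196, 0.0611]
tcp_rot: [[-0.04, 0.999, 0.001], [0.999, 0.04, 0.0], [0.0, 0.001, -1.0]]
ft_force: [0.3, -0.2, 6.1]
finger_gap: 0.011
```

```bash
python3 q.py
```

```text
8.6167 [0.5639 0.0196 0.0611] yaw 92.31 f [ 0.3 -0.2  6.1] t [ 0.234 -0.112  0.045] j7 42.52117537450858 e7 -0.1
```

Call:
{"op": "drive_tool", "data": {"motion": [0, 0, 0.1, 0, 0, 0.026, 0, 0, 0, 0.1, 0, 0, 0.052, 0, 0, 0, 0.1, 0, 0, 0.052, 0, 0, 0, 0.1, 0, 0, 0.052, 0]}}

```text
time: 8.95
ee_pos: [0.5638, 0.0195, 0.0609]
tcp_rot: [[0.012, 1.0, 0.001], [1.0, -0.012, 0.0], [0.0, 0.001, -1.0]]
ft_force: [1.3, 0.4, 5.1]
finger_gap: 0.0109
```

```bash
python3 q.py
```

```text
8.95 [0.5638 0.0195 0.0609] yaw 89.31 f [1.3 0.4 5.1] t [ 0.091 -0.081 -0.058] j7 39.99661028320579 e7 -0.045
```

Call:
{"op": "drive_tool", "data": {"motion": [0, 0, 0.2, 0, 0, 0.026, 0, 0, 0, 0.3, 0, 0, 0.044, 0, 0, 0, 0.3, 0, 0, 0.044, 0, 0, 0, 0.3, 0, 0, 0.044, 0]}}

```text
time: 9.28
ee_pos: [0.5639, 0.0192, 0.0607]
tcp_rot: [[0.056, 0.998, 0.001], [0.998, -0.056, -0.0], [-0.0, 0.001, -1.0]]
ft_force: [1.3, -1.2, 6.4]
finger_gap: 0.0109
```

```bash
python3 q.py
```

```text
9.2833 [0.5639 0.0192 0.0607] yaw 86.78 f [ 1.3 -1.2  6.4] t [-0.132 -0.007 -0.044] j7 37.85966833627785 e7 -0.063
```

Call:
{"op": "drive_tool", "data": {"motion": [0, 0, 0, 0, 0, 0, 0]}}

```text
time: 9.37
ee_pos: [0.5639, 0.0192, 0.0607]
tcp_rot: [[0.056, 0.998, 0.001], [0.998, -0.056, -0.0], [-0.0, 0.001, -1.0]]
ft_force: [1.2, -0.3, 7.9]
finger_gap: 0.0105
```

```bash
python3 q.py
```

```text
9.3667 [0.5639 0.0192 0.0607] yaw 86.79 f [ 1.2 -0.3  7.9] t [-0.07  -0.031 -0.002] j7 37.86553043768391 e7 -0.013
```

Call:
{"op": "drive_tool", "data": {"motion": [0, 0, 0.1, 0, 0, 0.022, 0, 0, 0, 0.2, 0, 0, 0.044, 0, 0, 0, 0.2, 0, 0, 0.044, 0]}}

```text
time: 9.62
ee_pos: [0.5639, 0.019, 0.0606]
tcp_rot: [[0.101, 0.995, 0.001], [0.995, -0.101, -0.001], [-0.0, 0.001, -1.0]]
ft_force: [0.1, -0.7, 7.1]
finger_gap: 0.0104
```

```bash
python3 q.py
```

```text
9.6167 [0.5639 0.019  0.0606] yaw 84.18 f [ 0.1 -0.7  7.1] t [-0.175  0.041 -0.035] j7 35.677259028673696 e7 -0.324
```

Call:
{"op": "drive_tool", "data": {"motion": [0, 0, 0.1, 0, 0, 0.022, 0, 0, 0, 0.2, 0, 0, 0.044, 0, 0, 0, 0.2, 0, 0, 0.044, 0]}}

```text
time: 9.87
ee_pos: [0.5638, 0.019, 0.0603]
tcp_rot: [[0.145, 0.989, 0.001], [0.989, -0.145, -0.001], [-0.0, 0.001, -1.0]]
ft_force: [1.1, -0.7, 7.6]
finger_gap: 0.0107
```

```bash
python3 q.py; python3 -c "
from h import *
grab('side','s3'); p,d,m=load('s3'); cv2.imwrite('pics/c4.png',cv2.resize(p[150:250,210:310,::-1],None,fx=6,fy=6,interpolation=2))
grab('wrist','w5'); rel('w5',(.564,.0195),.0607-.0075)"
```

```text
9.8667 [0.5638 0.019  0.0603] yaw 81.66 f [ 1.1 -0.7  7.6] t [-0.105  0.001  0.044] j7 33.55842463761793 e7 -0.32
cap top hull 2526 (array([564.53480193,  19.16921644]), np.float64(0.2684233774237818)) 0.053256298460180866
skirt side 1081 (array([565.0109992 ,  19.07978454]), np.float64(0.22810776874917663))
shoulder hull 764 (array([564.12369442,  20.66897508]), np.float64(0.2563508131454718))
plate ((564.7103271484375, 20.570842742919922), (129.85861206054688, 80.263427734375), 26.810575485229492)
```

View pics/c4.png

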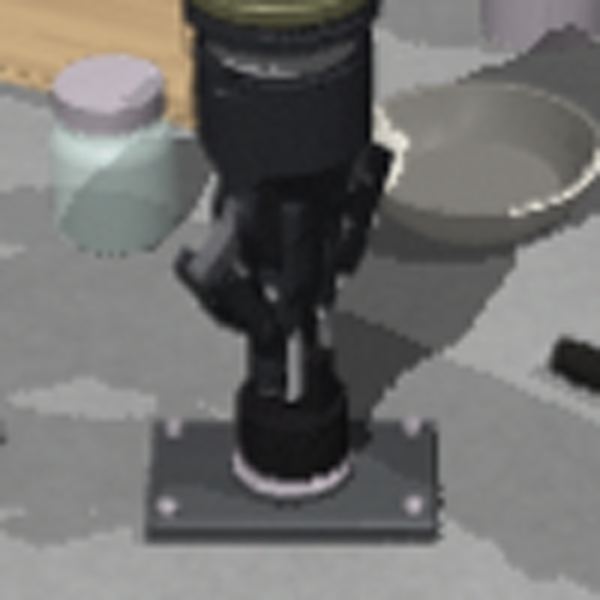

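Call:
{"op": "drive_tool", "data": {"motion": [0, 0, 0.2, 0, 0, 0.044, 0, 0, 0, 0.4, 0, 0, 0.087, 0, 0, 0, 0.4, 0, 0, 0.087, 0]}}

```text
time: 10.22
ee_pos: [0.5637, 0.0193, 0.0597]
tcp_rot: [[0.232, 0.973, 0.001], [0.973, -0.232, 0.0], [0.0, 0.001, -1.0]]
ft_force: [0.7, 1.2, 4.2]
finger_gap: 0.0109
```

```bash
python3 q.py
```

```text
10.2167 [0.5637 0.0193 0.0597] yaw 76.61 f [0.7 1.2 4.2] t [ 0.216 -0.173 -0.003] j7 29.315593026771957 e7 -0.611
```

Call:
{"op": "drive_tool", "data": {"motion": [0, 0, 0.2, 0, 0, 0.044, 0, 0, 0, 0.4, 0, 0, 0.087, 0, 0, 0, 0.4, 0, 0, 0.087, 0]}}

```text
time: 10.47
ee_pos: [0.5636, 0.0193, 0.0592]
tcp_rot: [[0.315, 0.949, 0.0], [0.949, -0.315, -0.0], [0.0, 0.0, -1.0]]
ft_force: [0.3, 0.3, 3.8]
finger_gap: 0.011
```

```bash
python3 q.py
```

```text
10.4667 [0.5636 0.0193 0.0592] yaw 71.64 f [0.3 0.3 3.8] t [ 0.255 -0.149 -0.003] j7 25.15587718859383 e7 -0.61
```

Call:
{"op": "drive_tool", "data": {"motion": [0, 0, 0.5, 0, 0, 0.044, 0, 0, 0, 0.8, 0, 0, 0.087, 0, 0, 0, 1.0, 0, 0, 0.13, 0, 0, 0, 1.1, 0, 0, 0.175, 0, 0, 0, 1.1, 0, 0, 0.175, 0]}}

```text
time: 10.88
ee_pos: [0.5635, 0.0194, 0.0583]
tcp_rot: [[0.476, 0.88, 0.0], [0.88, -0.476, -0.0], [0.0, 0.0, -1.0]]
ft_force: [0.4, 0.5, 5.2]
finger_gap: 0.0109
```

```bash
python3 q.py
```

```text
10.8833 [0.5635 0.0194 0.0583] yaw 61.6 f [0.4 0.5 5.2] t [ 0.217 -0.047  0.003] j7 16.8221128883981 e7 -0.621
```

Call:
{"op": "drive_tool", "data": {"motion": [0, 0, 0.2, 0, 0, 0.03, 0, 0, 0, 0.4, 0, 0, 0.061, 0, 0, 0, 0.4, 0, 0, 0.061, 0, 0, 0, 0.4, 0, 0, 0.061, 0]}}

```text
time: 11.22
ee_pos: [0.5636, 0.0194, 0.058]
tcp_rot: [[0.526, 0.85, 0.0], [0.85, -0.526, -0.0], [0.0, 0.0, -1.0]]
ft_force: [-1.3, -0.4, 8.9]
finger_gap: 0.0108
```

```bash
python3 q.py
```

```text
11.2167 [0.5636 0.0194 0.058 ] yaw 58.25 f [-1.3 -0.4  8.9] t [ 0.02   0.094 -0.09 ] j7 14.050398238821609 e7 0.021
```

Call:
{"op": "drive_tool", "data": {"motion": [0, 0, 0, 0, 0, 0.03, 0, 0, 0, 0, 0, 0, 0.055, 0, 0, 0, 0, 0, 0, 0.055, 0, 0, 0, 0, 0, 0, 0.055, 0]}}

```text
time: 11.55
ee_pos: [0.5637, 0.0195, 0.058]
tcp_rot: [[0.572, 0.82, 0.001], [0.82, -0.572, 0.0], [0.0, 0.0, -1.0]]
ft_force: [-0.4, 0.8, 8.9]
finger_gap: 0.011
```

```bash
python3 q.py; python3 -c "
from h import *
grab('side','s4'); p,d,m=load('s4'); cv2.imwrite('pics/c5.png',cv2.resize(p[150:250,210:310,::-1],None,fx=6,fy=6,interpolation=2))
grab('wrist','w6'); rel('w6',(.5636,.0195),.050)"
```

```text
11.55 [0.5637 0.0195 0.058 ] yaw 55.11 f [-0.4  0.8  8.9] t [ 0.072  0.016 -0.05 ] j7 11.48448581566808 e7 0.022
cap top hull 2546 (array([564.28516748,  19.53750867]), np.float64(0.35484226494515136)) 0.05085387238922758
skirt side 1049 (array([564.69398712,  19.19861618]), np.float64(0.2195976098753922))
shoulder hull 779 (array([564.00270479,  20.8850993 ]), np.float64(0.2909370498559496))
plate ((564.326416015625, 21.09194564819336), (130.022216796875, 79.9266586303711), 26.650238037109375)
```

View pics/c5.png

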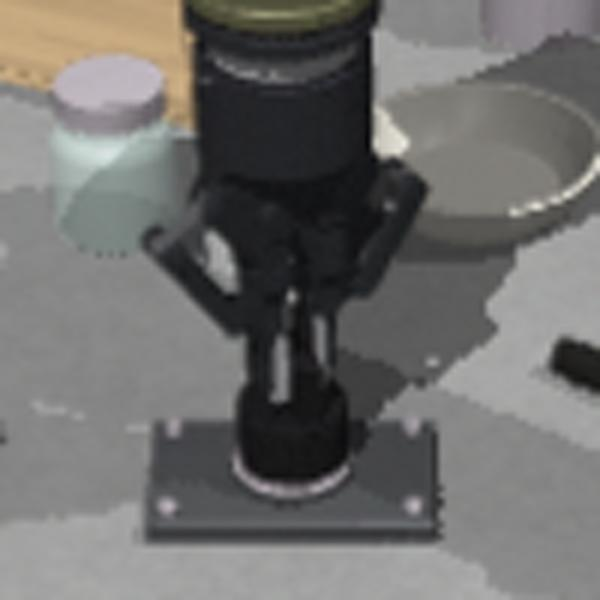

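Call:
{"op": "drive_tool", "data": {"motion": [0, 0, -0.9, 0, 0, 0, 0, 0, 0, -0.9, 0, 0, 0, 60, 0, 0, -0.9, 0, 0, 0, 60, 0, 0, -0.9, 0, 0, 0, 60, 0, 0, -0.9, 0, 0, 0, 60, 0, 0, -10, 0, 0, 0, 60, 0, 0, -30, 0, 0, 0, 60, 0, 0, -60, 0, 0, 0, 60, 0, 0, -90, 0, 0, 0, 100, 0, 0, -110, 0, 0, 0, 100]}}

```text
time: 12.48
ee_pos: [0.5638, 0.02, 0.1707]
tcp_rot: [[0.574, 0.819, 0.002], [0.819, -0.574, 0.001], [0.002, 0.001, -1.0]]
ft_force: [0.3, -0.8, 0.7]
finger_gap: 0.0736
```

```bash
python3 q.py; python3 -c "
from h import *
grab('wrist','w7'); fits('w7',A=(.564,.02)); rel('w7',(.5638,.020),.0505)
plan((.4464,.240,.12),67)"
```

```text
12.4833 [0.5638 0.02   0.1707] yaw 54.95 f [ 0.3 -0.8  0.7] t [-0.015 -0.051  0.005] j7 18.893135578700655 e7 -0.213
A bartop n 72 [0.5482 0.0306 0.0625] rect [548.5  30.4] [11.9  1.9] 56.273651123046875 pca 55.1
  skirttop 107 [0.5473 0.0316 0.029 ] ((556.9865112304688, 25.63727569580078), 22.784379959106445)
G plate 7307 ((565.1154174804688, 20.617080688476562), (129.6796417236328, 80.37529754638672), 26.37478256225586) 0.012612964433246485
  shoulder 329 ((563.7140502929688, 21.649198532104492), 27.518306732177734)
  tip 195 [0.55276509 0.02839334 0.04637307]
dish rim 964 ((596.068603515625, -243.6385498046875), 68.11368560791016)
cap top hull 1821 (array([564.47669047,  19.21047471]), np.float64(0.3496215080178622)) 0.05114690614578214
skirt side 259 (array([564.72957275,  19.14247539]), np.float64(0.183936223020731))
shoulder hull 307 (array([564.35758242,  20.68023351]), np.float64(0.2700039874109217))
plate ((565.115234375, 20.61508560180664), (129.685546875, 80.36541748046875), 26.36876106262207)
from [0.5654 0.0206 0.1738] yaw 54.94 d [ 111.  -223.7   53.3] rv [ 0.0053 -0.004  -0.2105] rows 6.1 1.7
```

View pics/w7.png

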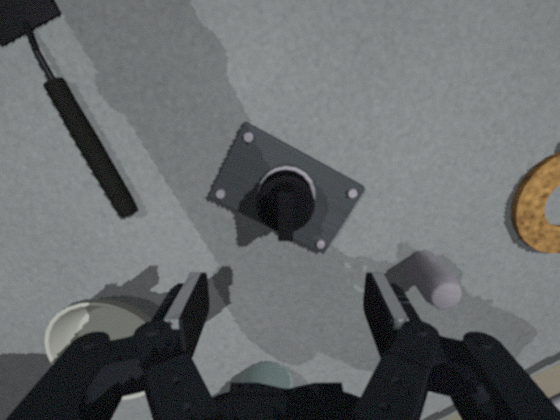

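Call:
{"op": "drive_tool", "data": {"motion": [17, -34, 0, 0, 0, -0.03, 100, 35, -70, 0, 0, 0, -0.06, 100, 52, -105, 10, 0, 0, -0.1, 100, 70, -140, 20, 0, 0, -0.13, 100, 87, -175, 35, 0, 0, -0.17, 100, 103, -207, 45, 0, 0, -0.21, 100, 111, -223.7, 53, 0, 0, -0.21, 100, 111, -223.7, 53, 0, 0, -0.21, 100, 111, -223.7, 53, 0, 0, -0.21, 100, 111, -223.7, 53, 0, 0, -0.21, 100]}}

```text
time: 13.37
ee_pos: [0.4448, 0.238, 0.1148]
tcp_rot: [[0.393, 0.92, 0.0], [0.92, -0.393, -0.001], [-0.001, 0.001, -1.0]]
ft_force: [-0.2, -0.8, 0.7]
finger_gap: 0.0855
```

```bash
python3 q.py; python3 -c "
from h import *
grab('wrist','w8'); fits('w8',G=None,D=None)
plan((.4464,.240,.038),67)"
```

```text
13.3667 [0.4448 0.238  0.1148] yaw 66.89 f [-0.2 -0.8  0.7] t [-0.035  0.003 -0.019] j7 -1.9301660655306252 e7 -0.024
B bartop n 1032 [0.4443 0.2408 0.0609] rect [446.1 240.2] [11.6 40.1] 66.58150482177734 pca 156.7
  skirttop 2422 [0.4434 0.241  0.0309] ((446.1408386230469, 239.88148498535156), 24.956504821777344)
from [0.4452 0.2376 0.1149] yaw 66.82 d [ 2.7  0.1 76.9] rv [ 0.0008  0.0004 -0.0032] rows 1.8 0.0
```

View pics/w8.png

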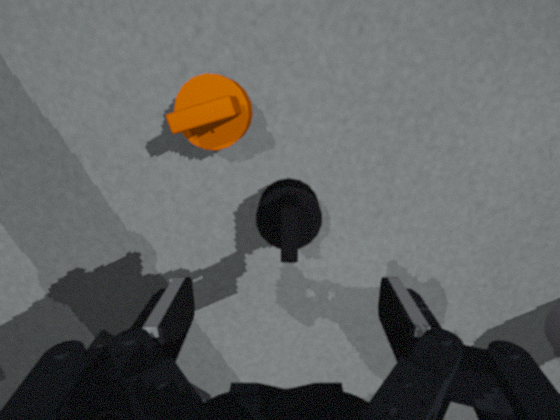

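Call:
{"op": "drive_tool", "data": {"motion": [1, 0, 30, 0, 0, 0, 100, 2.4, 0, 60, 0, 0, 0, 100, 2.4, 0, 77, 0, 0, 0, 100, 2.4, 0, 77, 0, 0, 0, 0, 2.4, 0, 77, 0, 0, 0, 0, 2.4, 0, 77, 0, 0, 0, 0, 2.4, 0, 77, 0, 0, 0, 0, 2.4, 0, 77, 0, 0, 0, 0, 2.4, 0, 77, 0, 0, 0, 0, 2.4, 0, 77, 0, 0, 0, 0]}}

```text
time: 14.25
ee_pos: [0.4458, 0.241, 0.0384]
tcp_rot: [[0.392, 0.92, 0.001], [0.92, -0.392, 0.0], [0.001, 0.001, -1.0]]
ft_force: [0.5, -0.9, 6.6]
finger_gap: 0.0107
```

```bash
python3 q.py; python3 -c "
from h import *
plan((.596,-.243,.19),0)"
```

```text
14.25 [0.4458 0.241  0.0384] yaw 66.9 f [ 0.5 -0.9  6.6] t [-0.231  0.018  0.049] j7 -9.324940299591757 e7 0.007
from [0.4458 0.241  0.0384] yaw 66.9 d [-386.1  328.2 -151.5] rv [ 6.0000e-04 -1.4000e-03  1.1677e+00] rows 12.7 9.3
```

Call:
{"op": "drive_tool", "data": {"motion": [0, 0, -15, 0, 0, 0, 0, 0, 0, -50, 0, 0, 0, 0, 0, 0, -90, 0, 0, 0, 0, -15, 12, -125, 0, 0, 0.05, 0, -40, 33, -150, 0, 0, 0.13, 0, -70, 59, -151, 0, 0, 0.22, 0, -100, 85, -151, 0, 0, 0.31, 0, -130, 110, -151, 0, 0, 0.4, 0, -160, 136, -151, 0, 0, 0.49, 0, -190, 161, -151, 0, 0, 0.58, 0]}}

```text
time: 15.08
ee_pos: [0.519, 0.0009, 0.189]
tcp_rot: [[0.835, 0.551, 0.001], [0.551, -0.835, -0.0], [0.0, 0.001, -1.0]]
ft_force: [0.5, -0.1, -1.4]
finger_gap: 0.0109
```

```bash
python3 q.py; python3 -c "
from h import *
plan((.596,-.243,.19),0)"
```

```text
15.0833 [0.519  0.0009 0.189 ] yaw 33.43 f [ 0.5 -0.1 -1.4] t [ 0.025 -0.039 -0.048] j7 3.9587710408679997 e7 0.103
from [0.519  0.0009 0.189 ] yaw 33.43 d [-70.2 246.   -0.9] rv [ 6.000e-04 -4.000e-04  5.835e-01] rows 6.1 4.7
```

Call:
{"op": "drive_tool", "data": {"motion": [-10, 35, 0, 0, 0, 0.085, 0, -20, 70, 0, 0, 0, 0.17, 0, -30, 105, 0, 0, 0, 0.25, 0, -40, 140, 0, 0, 0, 0.33, 0, -50, 175, 0, 0, 0, 0.42, 0, -60, 210, 0, 0, 0, 0.5, 0, -68, 238, 0, 0, 0, 0.58, 0, -70, 246, 0, 0, 0, 0.58, 0, -70, 246, 0, 0, 0, 0.58, 0, -70, 246, 0, 0, 0, 0.58, 0]}}

```text
time: 15.92
ee_pos: [0.5968, -0.2393, 0.1883]
tcp_rot: [[1.0, 0.009, -0.001], [0.009, -1.0, 0.001], [-0.001, -0.001, -1.0]]
ft_force: [0.1, -0.5, -0.5]
finger_gap: 0.0104
```

```bash
python3 q.py; python3 -c "
from h import *
grab('wrist','w9');grab('side','s5');grab('scene','c5')
for n in ('w9','s5','c5'): print(n); fits(n,A=None,B=None,G=None)
p,d,m=load('w9'); w=cloud(d,m); w=w[~np.isnan(w[...,2])]
q=w[(np.hypot(w[:,0]-.596,w[:,1]+.243)<.08)&(w[:,2]>.028)&(w[:,2]<.035)]; H=cv2.convexHull((q[:,:2]*1000).astype(np.float32))[:,0]; print(circ(H,68))
"
```

```text
15.9167 [ 0.5968 -0.2393  0.1883] yaw 0.54 f [ 0.1 -0.5 -0.5] t [ 0.031 -0.038  0.047] j7 -0.5034436741059205 e7 0.044
w9
dish rim 2400 ((596.46826171875, -244.1703338623047), 67.57615661621094)
s5
dish rim 134 ((595.220947265625, -240.07762145996094), 70.40983581542969)
c5
dish rim 116 ((596.7081298828125, -241.98080444335938), 69.05571746826172)
(array([ 596.67896822, -244.83185515]), np.float64(1.1070646687173877))
```

View pics/w9.png

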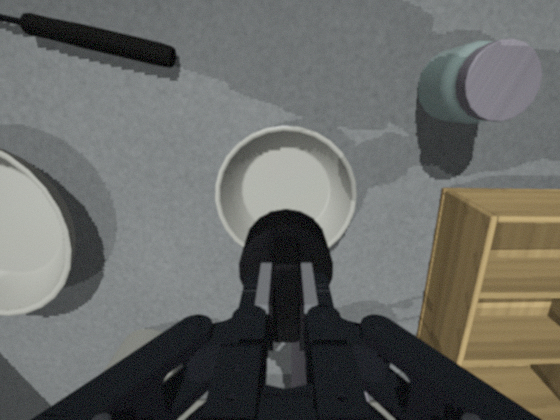

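View pics/c5.png

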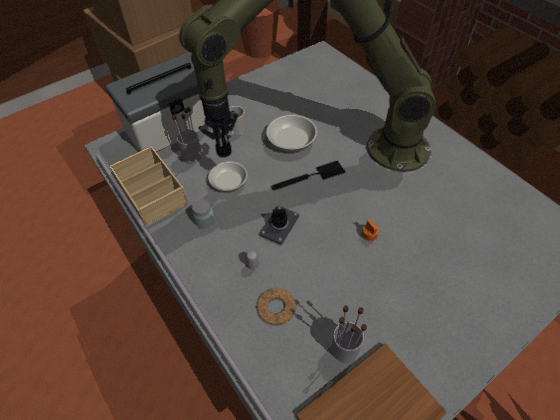

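Call:
{"op": "drive_tool", "data": {"motion": [0, 1, 30, 0, 0, 0, 0, 0, 3, 65, 0, 0, 0, 0, 0, 4, 100, 0, 0, 0, 0, 0, 4, 125, 0, 0, 0, 0, 0, 4, 134, 0, 0, 0, 0, 0, 4, 138, 0, 0, 0, 0, 0, 4, 138, 0, 0, 0, 0, 0, 4, 138, 0, 0, 0, 0]}}

```text
time: 16.73
ee_pos: [0.5983, -0.244, 0.0524]
tcp_rot: [[1.0, 0.009, 0.003], [0.009, -1.0, -0.0], [0.003, 0.0, -1.0]]
ft_force: [-0.3, -0.8, -0.3]
finger_gap: 0.0105
```

```bash
python3 q.py
```

```text
16.7333 [ 0.5983 -0.244   0.0524] yaw 0.51 f [-0.3 -0.8 -0.3] t [-0.013 -0.059 -0.032] j7 -5.732348558614455 e7 -0.016
```

Eight millimetres to go. I'll take the rest slowly until it touches.

Call:
{"op": "drive_tool", "data": {"motion": [0, 0, 2, 0, 0, 0, 0, 0, 0, 4, 0, 0, 0, 0, 0, 0, 5.5, 0, 0, 0, 0, 0, 0, 6.5, 0, 0, 0, 0, 0, 0, 6.5, 0, 0, 0, 0]}}

```text
time: 17.15
ee_pos: [0.5972, -0.2447, 0.0445]
tcp_rot: [[1.0, 0.008, 0.001], [0.008, -1.0, -0.0], [0.001, 0.0, -1.0]]
ft_force: [-0.6, -0.1, 1.8]
finger_gap: 0.0111
```

Call:
{"op": "drive_tool", "data": {"motion": [0, 0, 0.5, 0, 0, 0, 0, 0, 0, 1, 0, 0, 0, 0, 0, 0, 1, 0, 0, 0, 0]}}

```text
time: 17.4
ee_pos: [0.5972, -0.2446, 0.0444]
tcp_rot: [[1.0, 0.008, 0.001], [0.008, -1.0, -0.001], [0.001, 0.001, -1.0]]
ft_force: [-4.1, -1.1, 10.5]
finger_gap: 0.0109
```

Call:
{"op": "drive_tool", "data": {"motion": [0, 0, -1, 0, 0, 0, 0, 0, 0, -1, 0, 0, 0, 50, 0, 0, -1, 0, 0, 0, 50, 0, 0, -1, 0, 0, 0, 50, 0, 0, -1, 0, 0, 0, 50, 0, 0, -10, 0, 0, 0, 50, 0, 0, -35, 0, 0, 0, 50, 0, 0, -70, 0, 0, 0, 50, 0, 0, -110, 0, 0, 0, 50, 0, 0, -150, 0, 0, 0, 50]}}

```text
time: 18.23
ee_pos: [0.5966, -0.2441, 0.1949]
tcp_rot: [[1.0, 0.009, -0.001], [0.009, -1.0, 0.001], [-0.001, -0.001, -1.0]]
ft_force: [1.3, -0.9, 0.1]
finger_gap: 0.0427
```

Call:
{"op": "drive_tool", "data": {"motion": [0, -40, -10, 0, 0, 0, 100, 0, -70, -20, 0, 0, 0, 100, 0, -70, -20, 0, 0, 0, 100, 0, -70, -20, 0, 0, 0, 100]}}

```text
time: 18.57
ee_pos: [0.5972, -0.1718, 0.2151]
tcp_rot: [[1.0, 0.012, 0.002], [0.012, -1.0, -0.0], [0.002, 0.0, -1.0]]
ft_force: [0.2, -0.9, 0.0]
finger_gap: 0.0854
```

```bash
python3 q.py; python3 -c "
from h import *
grab('wrist','w10');grab('side','s6');grab('scene','c6')
p,d,m=load('w10'); w=cloud(d,m); w=w[~np.isnan(w[...,2])]
r=np.hypot(w[:,0]-.597,w[:,1]+.244)
for z in (.0365,.0665):
    q=w[(r<.035)&(abs(w[:,2]-z)<.004)]; print(z,len(q),q[:,2].std(),q.mean(0),cv2.minAreaRect((q[:,:2]*1000).astype(np.float32)))
rel('w10',(.5638,.020),.0505)
for n in('w10','s6','c6'):
    print(n);fits(n,A=None,B=None)
for n in('s6','c6'):
    p,d,m=load(n); w=cloud(d,m); x,y,z=w[...,0],w[...,1],w[...,2]
    mask=((z>.006)&(z<.25)&(x>.2)&(x<1.1)&(abs(y)<.75)).astype(np.uint8)
    k,l,s,c=cv2.connectedComponentsWithStats(mask,connectivity=4)
    for i in range(1,k):
        if s[i,4]<60: continue
        q=w[l==i]; print(np.round(c[i]),s[i,4],'min',np.round(np.percentile(q,1,axis=0),3),'max',np.round(np.percentile(q,99,axis=0),3))
"
```

```text
18.5667 [ 0.5972 -0.1718  0.2151] yaw 0.71 f [ 0.2 -0.9  0. ] t [-0.036  0.015  0.022] j7 -5.609363334592231 e7 -0.177
0.0365 1074 0.0009501049223617611 [ 0.59710143 -0.24162646  0.03685867] ((596.9535522460938, -243.7814178466797), (48.314353942871094, 47.39330291748047), 4.320900917053223)
0.0665 430 0.000808650499474165 [ 0.59751272 -0.2432825   0.06672502] ((597.6162109375, -244.06594848632812), (11.237126350402832, 39.631935119628906), 0.37893545627593994)
skirt side 69 (array([566.75502822, -29.29003771]), np.float64(1.2654065285113758))
shoulder hull 114 (array([562.59260863, -30.12460383]), np.float64(4.455020517761239))
plate ((559.687744140625, -20.689170837402344), (114.40335083007812, 43.87343215942383), 0.7150856852531433)
w10
G plate 2962 ((559.687744140625, -20.689170837402344), (114.40335083007812, 43.87343215942383), 0.7150856852531433) 0.01241081508484054
  shoulder 135 ((565.1942138671875, -0.941436767578125), 17.257221221923828)
dish rim 2427 ((596.3809814453125, -243.77427673339844), 67.33287048339844)
s6
G plate 578 ((562.369140625, 24.26494598388672), (129.5309
[... 1378 characters left out ...]
0.009] max [0.935 0.444 0.235]
[291. 131.] 1025 min [ 0.204 -0.37   0.006] max [ 0.384 -0.186  0.046]
[227. 175.] 697 min [ 0.533 -0.308  0.006] max [ 0.66  -0.178  0.066]
[290. 181.] 194 min [ 0.347 -0.118  0.007] max [ 0.495 -0.079  0.022]
[203. 214.] 468 min [ 0.725 -0.163  0.008] max [ 0.78  -0.106  0.087]
[279. 224.] 790 min [ 0.498 -0.029  0.006] max [0.633 0.078 0.08 ]
[370. 231.] 245 min [0.332 0.202 0.007] max [0.38  0.248 0.061]
[251. 260.] 187 min [0.702 0.08  0.007] max [0.734 0.11  0.065]
[276. 305.] 799 min [0.687 0.194 0.006] max [0.789 0.298 0.014]
[348. 338.] 1001 min [0.627 0.422 0.007] max [0.7   0.495 0.225]
[375. 394.] 6266 min [0.573 0.512 0.014] max [0.855 0.719 0.023]
```

View pics/w10.png

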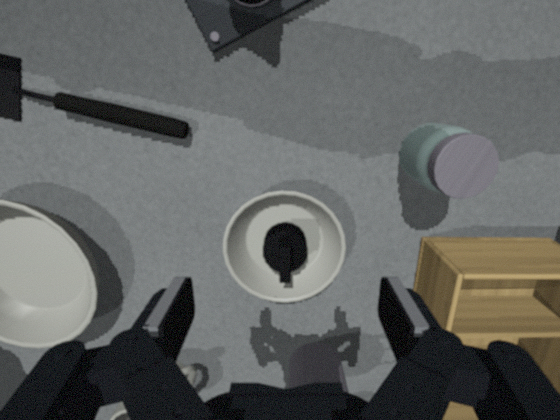

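View pics/s6.png

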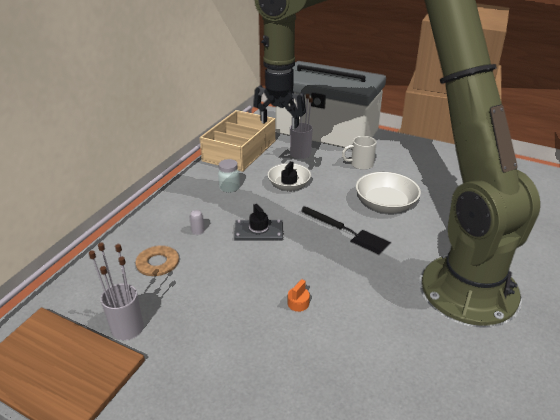

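In the wrist view cap B stands upright at the centre of the dish (286,247). The side view shows cap A down on the gauge (259,222), with everything else unmoved.

```bash
python3 -c "
from plant import arm
print(arm.hand_in())"
```

```text
the job is handed in; nothing more can be done
None
```

The job is done and handed in at about 19 s of the 72 s allowed. The cap from (0.581, 0.225) is screwed fully home on the gauge, and the other is upright in the olive dish.

- **Good cap:** It entered the thread at about 15° and passed the 40° point, where the bad cap would have stopped. The measured moment stayed within about 0.1 N m, which is near the sensor noise. It came flush by about 73°, and I stopped at 76°, before the 80° stop. It got no lower over the last 3°, the force never passed 9 N, and the skirt top measured 50.8–51.1 mm against the expected 50.5.
- **Other cap:** I set it down in the 136 mm dish with about 10 N of touch force. Afterwards its top and bar heights were 36.9 and 66.7 mm (36.5 and 66.5 expected), so it stands upright, and it is within about 1 mm of the dish's centre. I never tried it on the gauge; I took it to be the bad one because the first screwed fully home.
- **Rest of the cart:** The final side and scene pictures show the other things where they were to within measuring noise, with the gripper clear.
- **Disagreements:** The three cameras differed by 2–4 mm on absolute positions, so I set the cap over the stub using the wrist and side views together. The force rose to about 8 N between 40° and 50° and eased again without any rise in moment. The final wrist view cut off most of the gauge, so the last close height check of the good cap dates from just after I let it go. The later side and scene views gave its top at about 79–80 mm (80.5 expected).

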